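Stack the stepped parts pots in the latch tray

TASK

Clear the drafting board: nest the two loose stepped aluminium pots, one after the other, into the stepped pot that stands in the white tray, so that all three form one upright stack, each fully seated in the one below. The order of the two is free; keep the bottom pot at its place in the tray, and leave the taller straight-sided pot where it is.

Things in the scene. Friction and masses are not known exactly. Their poses are not given: they have to be found in the camera images.
- pot_base: Bottom pot of the stack, loose in a fixed white tray (130 x 180 mm, rim 16 mm, floor 4 mm thick) beside a blue cartridge 40 mm high. Stepped aluminium pot, open on top, 82 mm high, 3 mm wall: foot 38 mm wide below, 44 mm at 36 mm up; shoulder up to 40 mm; collar 62 to 64 mm wide up to the rim, mouth 58 mm. Origin: centre of underside, z up; yaw is free.
- pot_a: Loose stepped pot on the board outside the tray, same shape, size and origin as pot_base, about 90 g. Its foot drops into another's mouth until its shoulder sits on that rim: its underside is then 43 mm above the underside of the pot below, and 43 mm of its collar stays clear above the rim.
- pot_b: The other loose stepped pot on the board outside the tray, identical to pot_a in shape, size (82 mm high, collar 62 to 64 mm wide), weight and origin; it nests in the same way, 43 mm above the pot below.
- pot_plain: Straight-sided aluminium pot, not part of the stack and to be left alone: a plain cylinder without a step, 56 mm outside diameter, 98 mm high, wall 3 mm, open at the top. Origin: centre of its underside, z up.

How it is judged:
By the outcome, as a careful person would: the job done as asked, in the order asked, and still so for the second after the job is handed in, with the robot touching nothing.
It also fails if it takes over 58 s, if anything falls off the work surface, if the arm or the gripper's body presses on something with over 40 N, if the wrist force passes 120 N, or if a joint passes its speed limit or range.

ROBOT

A 6-joint arm with a two-finger parallel gripper is mounted at the origin on the work surface. World frame = base frame: x ahead of the robot, y to its left, z up, the work surface at z = 0. Lengths are in m, angles in degrees, forces in N, time in s.
With the tool pointing down it reaches from about 0.3 to 0.75 m from the base axis. Payload 8.5 kg.
Tool frame: the origin (TCP) lies between the finger pads; the fingertips stand env.finger_overhang ahead of it and the grasp point (between the pads) lies 2 mm behind it (env.finger_overhang is the distance from the TCP to the fingertips, in m); z points along the fingers, y is the line along which they close (so a half turn about z gives the same grasp; the last joint's range is limited). The gripper opens to 85 mm and grips with 20 to 120 N. Pads are 22 mm wide; open, the fingers measure 114 mm over their backs; the gripper's body (76 mm by 85 mm) begins 54 mm behind the grasp point. The pads swing forward as they close: fully open they stand 13 mm farther back than shut.
Start: joints at [-84.07, 21.807, 74.336, -0, 83.858, -12.336], TCP at [0.172, -0.522, 0.248] pointing down, gripper open.
Joint ranges: [-178.18, 178.18], [-50.72, 133.34], [12.68, 142.11], [-81.47, 261.47], [9.98, 163.14], [-165.26, 165.26]. Speed limits (degrees/s): [136.94, 136.94, 180, 180, 180, 180].

INTERFACE

Orientations are given as a 3x3 rotation matrix whose columns are the frame's x, y, z axes.
In Python, from rig import env gives the robot as it stands. The module is installed in compiled form; this text tells all that it offers.
- The arm moves only by the tool jog_arm, never from a script. Its arguments are lists of equal length, an entry for each row: "hand": the finger opening in m, from 0 to 0.0854; "travel": the shift along the world's x, y, z in m, a list of three; "yaw": the turn about the world's z in rad. A call has exactly 5 rows; each row shifts and turns the commanded pose from where the row before left it; what a row does not reach is not made up. A row lasts 1/8 s, in which the tool goes at most 62.5 mm and 10.7 degrees, less where a joint would pass 70% of its speed; a pose out of reach is approached as far as the arm can. A call is refused whole if a number of a shift passes 0.0625 or a number of a turn 0.188, either way. A call with a gripper value outside its range is refused whole. The fingers move at their own pace and stop on an object; "grip_force" is the grip in N (left out, the last holds). Time passes only in rows, so rows that do not move let the fingers close, or fill a call up. It gives the time, the measured TCP pose, the force, the opening and the grip force at its end, in the units of the state.
- env.observe(): the state, without advancing time (a new reading comes with each control period).
- env.get_image(name): name is "scene" or "top" or "wrist"; returns the picture (480x640x3 uint8, red, green, blue); there is no depth.
- env.calibration(name): a dict with "fx", "fy", "cx", "cy" (pixels), "position" and "rotation" of the camera in the world; the wrist camera has in their place "hand_eye" (4x4, takes a point from camera to tool coordinates, whose origin is the TCP and whose axes are the flange's). Camera axes: x right, y down, z forward; pixel columns grow to the right and rows downward; lengths in m; the calibration is good to about 2 mm. A picture is of the moment at which its call begins: read the wrist's pose just before it. calibration takes no time and is no camera call.
- env.close_job(): hands the job in; it is judged then, once.
The state is a dict: "time_s": time; "q": joint angles; "qvel": joint speeds; "joint_efforts": joint torques, N m; "position": TCP position; "tool_rot": TCP orientation; "ft_force": force on the tool from outside, world axes, zero at the start; "wrist_torque": the same for the moment, N m; "grip_width": finger opening in m; "gripper_force": force on a finger pad.
Only numpy, scipy, OpenCV 4.12 (cv2) and the standard library are available. Lean on these libraries where they do the work, as an engineer would, in place of code of your own. Each camera call takes 0.05 s, during which the arm holds its last target. There are 200 camera calls.

## Working session

There is one attempt and no reset: what is moved stays moved. The work goes in short steps, Python scripts to look and compute and a tool call to move; the robot and the scene stay as the last step left them, time stands still between calls to the robot, and variables do not carry over. Pictures are saved under pics/ and viewed, at most 10 in all, crops included, and the job is handed in when it is done.

Besides the shell and the picture viewer there is one more tool, called after "Request:" as a command line: name --pt "numbers of a row" for each row, then --argument value for the rest. jog_arm: Moves the arm, as the interface text tells. Its arguments: {"type":"object","properties":{"hand":{"type":"array"},"travel":{"type":"array"},"yaw":{"type":"array"},"grip_force":{"type":"number"}},"required":["hand","travel","yaw"]}

```bash
mkdir -p pics; python3 - <<'E'
from rig import env
import cv2,numpy as np
print(env.finger_overhang)
for n in("top","scene"):
    im=env.get_image(n); cv2.imwrite(f"pics/{n}0.png",im[:,:,::-1]); c=env.calibration(n)
    print(n,{k:np.round(v,4).tolist() for k,v in c.items()})
print(env.calibration("wrist")); s=env.observe(); print(s["time_s"],s["position"],s["tool_rot"],s["ft_force"])
E
```

```text
0.017
top {'fx': 433.3793, 'fy': 433.3793, 'cx': 312.0105, 'cy': 236.3586, 'position': [0.4377, -0.0021, 0.7995], 'rotation': [[-0.0272, -0.9911, 0.13], [-0.9994, 0.03, 0.0197], [-0.0234, -0.1294, -0.9913]]}
scene {'fx': 613.8251, 'fy': 613.8251, 'cx': 323.9615, 'cy': 242.4471, 'position': [1.0214, -0.4106, 0.7644], 'rotation': [[0.6894, 0.5378, -0.4852], [0.7243, -0.5227, 0.4497], [-0.0118, -0.6615, -0.7499]]}
{'fx': 395.3490458193507, 'fy': 395.3490458193507, 'cx': 313.6143612327154, 'cy': 241.35776800722888, 'hand_eye': array([[ 3.23989180e-04, -9.62731626e-01, -2.70458336e-01,
         6.85726789e-02],
       [ 9.99999595e-01,  5.39022488e-04, -7.20794744e-04,
        -1.14523942e-03],
       [ 8.39715021e-04, -2.70457993e-01,  9.62731411e-01,
        -1.24229760e-01],
       [ 0.00000000e+00,  0.00000000e+00,  0.00000000e+00,
         1.00000000e+00]])}
0.1 [ 0.17233784 -0.52206822  0.2477966 ] [[ 9.49635577e-01  3.13356443e-01 -1.07069803e-04]
 [ 3.13356336e-01 -9.49634838e-01  1.21658625e-03]
 [ 2.79547925e-04 -1.18886459e-03 -9.99999254e-01]] [0.5381386  0.31557401 0.58795742]
```

View pics/top0.png

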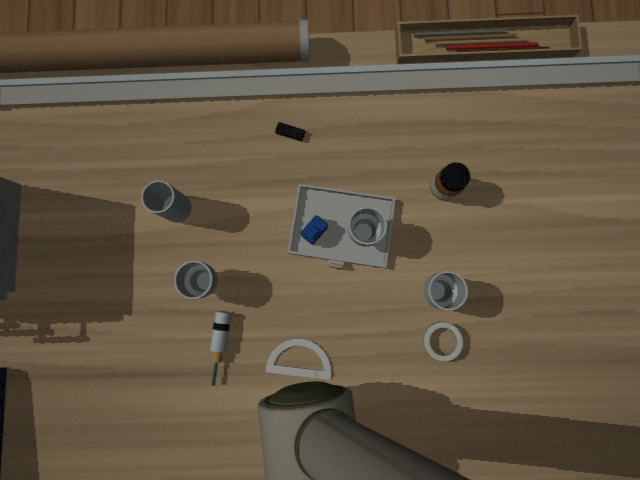

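View pics/scene0.png

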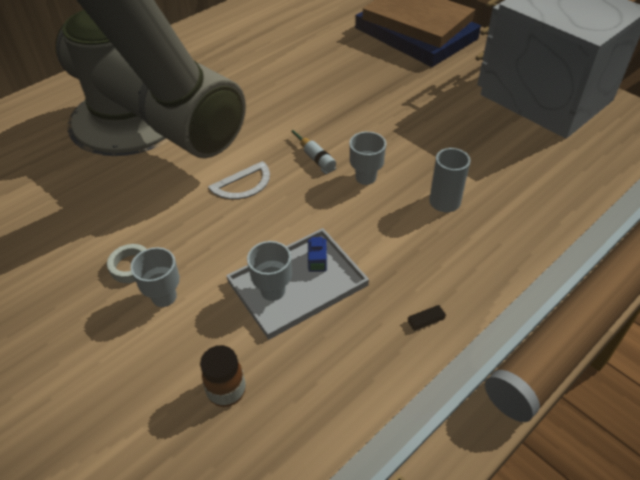

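The top view shows the base rim at about (367,227) in the tray, the loose stepped pots at (446,291) and (195,280), and the plain pot at (160,198). The scene view shows all of them standing upright.

```bash
cat >h.py <<'E'
from rig import env
import cv2,numpy as np
def cam(n,s=None):
    c=env.calibration(n); K=[c[k] for k in("fx","fy","cx","cy")]
    if n!="wrist": return K,np.array(c["position"]),np.array(c["rotation"])
    H=np.array(c["hand_eye"]); R=np.array(s["tool_rot"])
    return K,np.array(s["position"])+R@H[:3,3],R@H[:3,:3]
def hit(C,u,v,z):
    K,p,R=C; d=R@np.array([(u-K[2])/K[0],(v-K[3])/K[1],1]); return p+d*(z-p[2])/d[2]
def proj(C,P):
    K,p,R=C; q=R.T@(np.array(P)-p); return K[0]*q[0]/q[2]+K[2],K[1]*q[1]/q[2]+K[3]
E
python3 - <<'E'
from h import *
T=cam("top");S=cam("scene")
for n,uv,uvs,z in(("A",(446,290),(155,267),.082),("B",(195,280),(368,146),.082),("base",(367,227),(270,258),.086),("plain",(158,197),(452,160),.098),("cart",(315,228),(317,243),.044)):
    print(n,hit(T,*uv,z).round(4),hit(S,*uvs,z).round(4))
E
```

```text
A [ 0.4369 -0.204   0.082 ] [ 0.4446 -0.2081  0.082 ]
B [0.4647 0.2082 0.082 ] [0.4725 0.2053 0.082 ]
base [ 0.5442 -0.0796  0.086 ] [ 0.5499 -0.0803  0.086 ]
plain [0.6036 0.2667 0.098 ] [0.606  0.2633 0.098 ]
cart [0.5515 0.0073 0.044 ] [0.5485 0.0128 0.044 ]
```

Request:
jog_arm --hand '[0.085,0.085,0.085,0.085,0.085]' --pt "0.03 0.035 0" --pt "0.03 0.035 0" --pt "0.03 0.035 0" --pt "0.03 0.035 0" --pt "0.03 0.035 0" --yaw '[0,0,0,0,0]'

```text
time_s: 0.72
position: [0.3231, -0.3459, 0.2481]
tool_rot: [[0.95, 0.313, -0.0], [0.313, -0.95, 0.0], [-0.0, -0.0, -1.0]]
ft_force: [0.7, 0.0, 0.3]
grip_width: 0.0846
gripper_force: 0.0
```

Request:
jog_arm --hand '[0.085,0.085,0.085,0.085,0.085]' --pt "0.03 0.035 0" --pt "0.03 0.035 0" --pt "0.03 0.035 0" --pt "0.028 0.036 0" --pt "0 0 0" --yaw '[0,0,0,0,0]'

```text
time_s: 1.35
position: [0.4414, -0.2041, 0.248]
tool_rot: [[0.948, 0.317, -0.0], [0.317, -0.948, 0.001], [-0.0, -0.001, -1.0]]
ft_force: [-0.2, -0.6, -0.3]
grip_width: 0.0848
gripper_force: 0.0
```

```bash
cat >look.py <<'E'
import sys
from h import *
# look.py name z x y: wrist picture, rim outline near expected spot, ray to rim plane
name,z,x,y=sys.argv[1],*map(float,sys.argv[2:5])
s=env.observe(); im=env.get_image("wrist"); C=cam("wrist",s)
cv2.imwrite(f"pics/{name}.png",im[:,:,::-1])
print("tcp",np.round(s["position"],4),"f",np.round(s["ft_force"],1),"t",s["time_s"],"q6",s["q"][5],"exp px",np.round(proj(C,(x,y,z))))
E
python3 look.py a1 .082 .44 -.206
```

```text
tcp [ 0.4414 -0.2041  0.248 ] f [-0.2 -0.6 -0.3] t 1.35 q6 32.69210278385417 exp px [317. 227.]
```

View pics/a1.png

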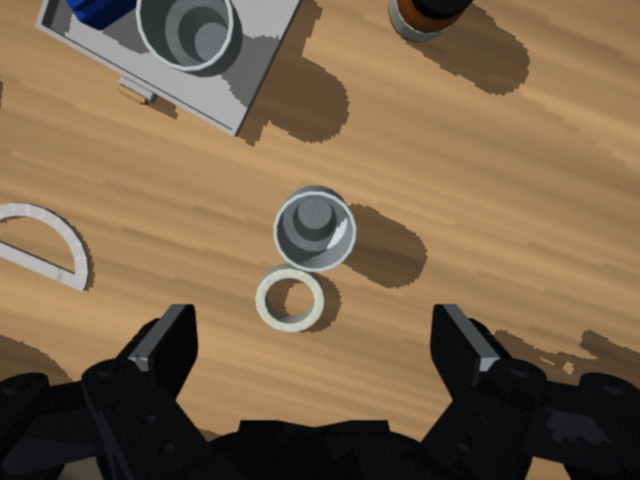

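Pot A's rim is centred at about (315,231), with the white ring just below it at (290,300), clear of both finger lines. The base rim is at about (186,23).

```bash
python3 - <<'E'
from h import *
s=env.observe();C=cam("wrist",s)
print(hit(C,315,231,.082),hit(C,186,23,.086))
E
```

```text
[ 0.43591105 -0.2065208   0.082     ] [ 0.54277024 -0.0822228   0.086     ]
```

Request:
jog_arm --hand '[0.085,0.085,0.085,0.085,0.085]' --pt "-0.0045 -0.002 -0.033" --pt "0 0 -0.04" --pt "0 0 -0.04" --pt "0 0 -0.04" --pt "0 0 -0.03" --yaw '[0,0,0,0,0]'

```text
time_s: 2.02
position: [0.4349, -0.209, 0.0638]
tool_rot: [[0.95, 0.312, -0.001], [0.312, -0.95, 0.001], [-0.001, -0.001, -1.0]]
ft_force: [-0.4, -0.2, -0.4]
grip_width: 0.0847
gripper_force: 0.0
```

Request:
jog_arm --hand '[0.07,0.06,0.055,0.055,0.055]' --pt "0 0 0" --pt "0 0 0" --pt "0 0 0" --pt "0 0 0" --pt "0 0 0" --yaw '[0,0,0,0,0]' --grip_force 30

```text
time_s: 2.65
position: [0.436, -0.2084, 0.0657]
tool_rot: [[0.95, 0.314, 0.001], [0.314, -0.95, -0.001], [0.0, 0.001, -1.0]]
ft_force: [-0.3, -0.6, -0.5]
grip_width: 0.063
gripper_force: 32.9
```

Request:
jog_arm --hand '[0.055,0.055,0.055,0.055,0.055]' --pt "0 0 0.02" --pt "0 0 0.035" --pt "0 0 0.04" --pt "0.01 0.01 0.03" --pt "0.025 0.03 0.015" --yaw '[0,0,0,0,0]'

```text
time_s: 3.28
position: [0.4712, -0.1688, 0.2073]
tool_rot: [[0.95, 0.311, 0.002], [0.311, -0.95, -0.002], [0.002, 0.002, -1.0]]
ft_force: [0.8, 0.1, -0.7]
grip_width: 0.0631
gripper_force: 33.3
```

Request:
jog_arm --hand '[0.055,0.055,0.055,0.055,0.055]' --pt "0.025 0.03 0" --pt "0.025 0.03 0" --pt "0.022 0.027 0" --pt "0 0 0" --pt "0 0 0" --yaw '[0,0,0,0,0]'

```text
time_s: 3.9
position: [0.5425, -0.0816, 0.2053]
tool_rot: [[0.95, 0.314, -0.001], [0.314, -0.95, -0.0], [-0.001, -0.0, -1.0]]
ft_force: [-0.0, -0.4, -1.6]
grip_width: 0.0628
gripper_force: 33.3
```

```bash
python3 look.py a2 .086 .543 -.081
```

```text
tcp [ 0.5425 -0.0816  0.2053] f [-0.  -0.4 -1.6] t 3.9 q6 50.82370122368879 exp px [315. 241.]
```

View pics/a2.png

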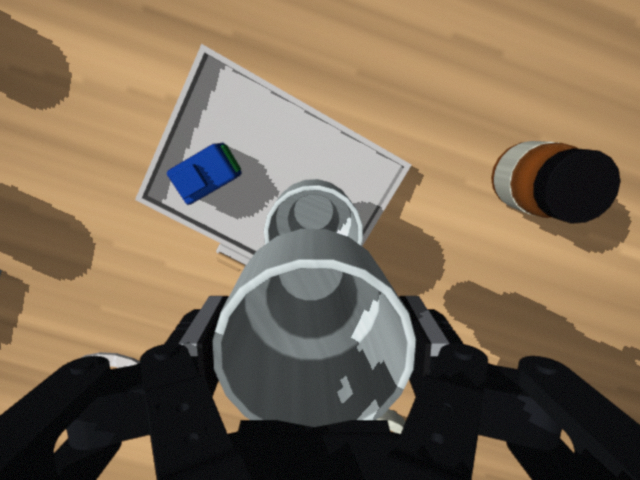

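The held pot's rim spans u 214–414 with its far edge at v 260. The base rim below spans u 265–362 with its far edge at v 186, so it is nearly aligned.

```bash
python3 - <<'E'
from h import *
s=env.observe();C=cam("wrist",s);X=np.array(s["tool_rot"])[:,0]
zr=s["position"][2]-.0657+.082
b=hit(C,313.5,186,.086)-.032*X; h=hit(C,314,260,zr)-.032*X
for n,p in(("base",b),("held",h)): print(n,p.round(4), "rel tcp",(p-s["position"]).round(4))
def w(u1,u2,v,z): return np.linalg.norm(hit(C,u1,v,z)-hit(C,u2,v,z))
print("widths",w(265,362,232,.086),w(214,414,347,zr), "d",(b-h).round(4), hit(C,313.5,232,.086).round(4))
E
```

```text
base [ 0.5453 -0.0794  0.086 ] rel tcp [ 0.0029  0.0024 -0.1193]
held [ 0.5427 -0.0806  0.2216] rel tcp [0.0003 0.0013 0.0163]
widths 0.061662099002803034 0.061315887288930115 d [ 0.0026  0.0012 -0.1356] [ 0.5479 -0.0786  0.086 ]
```

Request:
jog_arm --hand '[0.055,0.055,0.055,0.055,0.055]' --pt "0.0025 0.0015 -0.02" --pt "0 0 -0.025" --pt "0 0 -0.025" --pt "0 0 -0.015" --pt "0 0 0" --yaw '[0,0,0,0,0]'

```text
time_s: 4.58
position: [0.5449, -0.0802, 0.1198]
tool_rot: [[0.95, 0.313, -0.001], [0.313, -0.95, 0.001], [-0.001, -0.001, -1.0]]
ft_force: [-1.0, 0.1, -0.8]
grip_width: 0.0629
gripper_force: 33.3
```

Request:
jog_arm --hand '[0.055,0.055,0.055,0.055,0.055]' --pt "0 0 -0.003" --pt "0 0 -0.002" --pt "0 0 -0.001" --pt "0 0 0" --pt "0 0 0" --yaw '[0,0,0,0,0]'

```text
time_s: 5.2
position: [0.5454, -0.0797, 0.1145]
tool_rot: [[0.95, 0.313, 0.0], [0.313, -0.95, -0.0], [0.0, 0.0, -1.0]]
ft_force: [0.3, 0.2, -0.5]
grip_width: 0.0628
gripper_force: 33.3
```

Request:
jog_arm --hand '[0.055,0.055,0.055,0.055,0.055]' --pt "0 0 -0.001" --pt "0 0 -0.001" --pt "0 0 -0.001" --pt "0 0 0" --pt "0 0 0" --yaw '[0,0,0,0,0]'

```text
time_s: 5.82
position: [0.5458, -0.0799, 0.1122]
tool_rot: [[0.95, 0.313, 0.002], [0.313, -0.95, -0.001], [0.001, 0.001, -1.0]]
ft_force: [-1.4, -0.2, 6.8]
grip_width: 0.0631
gripper_force: 33.7
```

Contact comes at the expected height, so I release.

Request:
jog_arm --hand '[0.066,0.07,0.085,0.085,0.085]' --pt "0 0 0" --pt "0 0 0" --pt "0 0 0" --pt "0 0 0" --pt "0 0 0" --yaw '[0,0,0,0,0]'

```text
time_s: 6.45
position: [0.5454, -0.0798, 0.1113]
tool_rot: [[0.95, 0.313, -0.0], [0.313, -0.95, 0.0], [-0.0, -0.0, -1.0]]
ft_force: [-0.7, 0.1, -1.0]
grip_width: 0.085
gripper_force: 0.0
```

Request:
jog_arm --hand '[0.085,0.085,0.085,0.085,0.085]' --pt "0 0 0.02" --pt "0 0 0.04" --pt "0 0 0.05" --pt "0 0 0.05" --pt "0 0 0" --yaw '[0,0,0,0,0]'

```text
time_s: 7.08
position: [0.5463, -0.0801, 0.2751]
tool_rot: [[0.95, 0.313, 0.007], [0.314, -0.95, -0.003], [0.006, 0.005, -1.0]]
ft_force: [-0.1, -0.3, -0.7]
grip_width: 0.085
gripper_force: 0.0
```

```bash
python3 look.py a3 .129 .5455 -.08
```

```text
tcp [ 0.5463 -0.0801  0.2751] f [-0.1 -0.3 -0.7] t 7.075 q6 51.10595838203907 exp px [314. 234.]
```

View pics/a3.png

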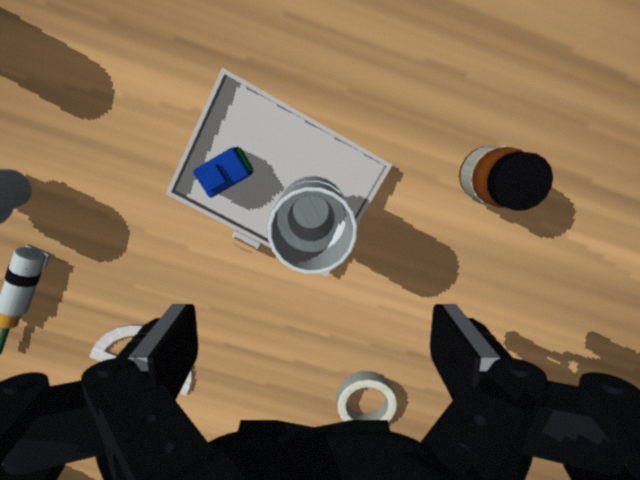

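Pot A sits concentrically on the base: its rim is at (313,230), against an expected (314,234). On to pot B.

Request:
jog_arm --hand '[0.085,0.085,0.085,0.085,0.085]' --pt "-0.01 0.036 0" --pt "-0.01 0.036 0" --pt "-0.01 0.036 0" --pt "-0.01 0.036 0" --pt "-0.01 0.036 -0.01" --yaw '[0,0,0,0,0]'

```text
time_s: 7.75
position: [0.4947, 0.1013, 0.2602]
tool_rot: [[0.95, 0.313, -0.001], [0.313, -0.95, 0.0], [-0.001, -0.0, -1.0]]
ft_force: [0.4, -0.7, 0.2]
grip_width: 0.0851
gripper_force: 0.0
```

Request:
jog_arm --hand '[0.085,0.085,0.085,0.085,0.085]' --pt "-0.01 0.036 -0.01" --pt "-0.01 0.036 0" --pt "-0.01 0.035 0" --pt "0 0 0" --pt "0 0 0" --yaw '[0,0,0,0,0]'

```text
time_s: 8.38
position: [0.4653, 0.2068, 0.2504]
tool_rot: [[0.95, 0.313, -0.002], [0.313, -0.95, -0.001], [-0.002, 0.0, -1.0]]
ft_force: [0.0, -0.7, -1.3]
grip_width: 0.0844
gripper_force: 0.0
```

```bash
python3 look.py b1 .082 .466 .207
```

```text
tcp [0.4653 0.2068 0.2504] f [ 0.  -0.7 -1.3] t 8.375 q6 82.36060937068389 exp px [315. 223.]
```

View pics/b1.png

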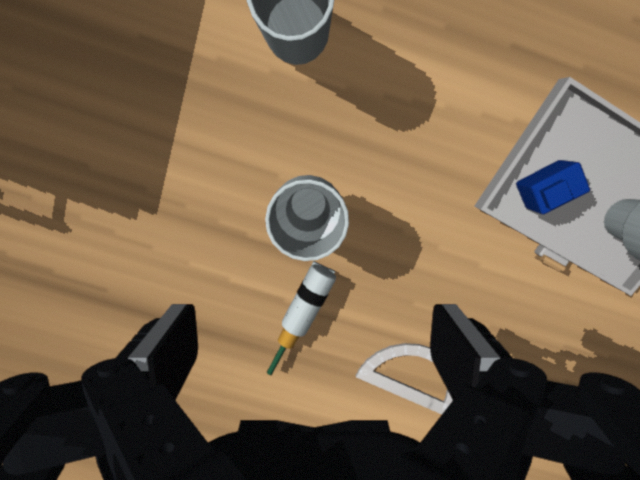

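Pot B's rim is centred at about (306.5,219.5). The pen lies below it at (305,300), clear of the fingers, and the plain pot is at (290,20).

```bash
python3 - <<'E'
from h import *
s=env.observe();C=cam("wrist",s);p=hit(C,306.5,219.5,.082)
print(p.round(4),(p-s["position"]).round(4))
E
```

```text
[0.4665 0.2139 0.082 ] [ 0.001   0.0074 -0.1687]
```

Request:
jog_arm --hand '[0.085,0.085,0.085,0.085,0.085]' --pt "0.001 0.007 -0.035" --pt "0 0 -0.04" --pt "0 0 -0.04" --pt "0 0 -0.04" --pt "0 0 -0.03" --yaw '[0,0,0,0,0]'

```text
time_s: 9.05
position: [0.4663, 0.2131, 0.0646]
tool_rot: [[0.95, 0.312, -0.001], [0.312, -0.95, -0.0], [-0.002, -0.0, -1.0]]
ft_force: [0.8, -0.8, -0.0]
grip_width: 0.085
gripper_force: 0.0
```

Request:
jog_arm --hand '[0.07,0.06,0.055,0.055,0.055]' --pt "0 0 0" --pt "0 0 0" --pt "0 0 0" --pt "0 0 0" --pt "0 0 0" --yaw '[0,0,0,0,0]' --grip_force 30

```text
time_s: 9.68
position: [0.4665, 0.2143, 0.0667]
tool_rot: [[0.95, 0.313, 0.001], [0.313, -0.95, 0.0], [0.001, 0.0, -1.0]]
ft_force: [-0.1, -0.5, 1.8]
grip_width: 0.0618
gripper_force: 33.1
```

Request:
jog_arm --hand '[0.055,0.055,0.055,0.055,0.055]' --pt "0 0 0.025" --pt "0 0 0.045" --pt "0 0 0.045" --pt "0 0 0.04" --pt "0.005 -0.02 0.02" --yaw '[0,0,0,0,0]'

```text
time_s: 10.3
position: [0.4714, 0.1948, 0.2437]
tool_rot: [[0.949, 0.315, 0.003], [0.315, -0.949, 0.001], [0.003, 0.0, -1.0]]
ft_force: [0.8, 0.4, -2.0]
grip_width: 0.062
gripper_force: 33.5
```

Request:
jog_arm --hand '[0.055,0.055,0.055,0.055,0.055]' --pt "0.01 -0.036 0" --pt "0.01 -0.036 0" --pt "0.01 -0.036 0" --pt "0.01 -0.036 0" --pt "0.01 -0.036 0" --yaw '[0,0,0,0,0]'

```text
time_s: 10.92
position: [0.5214, 0.0131, 0.2414]
tool_rot: [[0.95, 0.314, -0.0], [0.314, -0.95, 0.0], [-0.0, -0.0, -1.0]]
ft_force: [-0.0, 0.2, -0.3]
grip_width: 0.0623
gripper_force: 33.5
```

Request:
jog_arm --hand '[0.055,0.055,0.055,0.055,0.055]' --pt "0.01 -0.036 0" --pt "0.01 -0.036 0" --pt "0.004 -0.022 0" --pt "0 0 0" --pt "0 0 0" --yaw '[0,0,0,0,0]'

```text
time_s: 11.55
position: [0.5451, -0.0788, 0.2413]
tool_rot: [[0.949, 0.314, -0.0], [0.314, -0.949, 0.0], [-0.0, -0.001, -1.0]]
ft_force: [0.5, 0.1, -0.5]
grip_width: 0.0624
gripper_force: 33.5
```

```bash
python3 look.py b2 .129 .5455 -.08
```

```text
tcp [ 0.5451 -0.0788  0.2413] f [ 0.5  0.1 -0.5] t 11.55 q6 51.137085781969404 exp px [318. 245.]
```

View pics/b2.png

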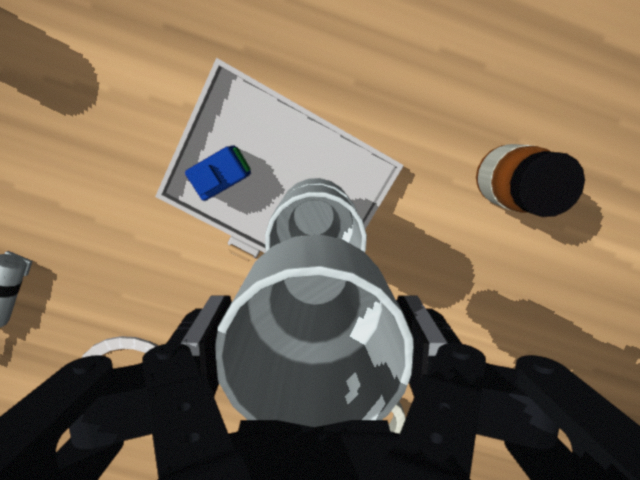

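The stack rim spans u 265–367 with its far edge at v 193. The held pot spans u 216–412 with its far edge at v 267.

```bash
python3 - <<'E'
from h import *
s=env.observe();C=cam("wrist",s);X=np.array(s["tool_rot"])[:,0]
zr=s["position"][2]-.0667+.082
b=hit(C,316,193,.129)-.032*X; h=hit(C,314,267,zr)-.032*X
print(b.round(4),h.round(4),"d",(b-h).round(4), "z to seat",.0667+.090-s["position"][2])
E
```

```text
[ 0.5454 -0.0786  0.129 ] [ 0.5431 -0.0782  0.2567] d [ 0.0023 -0.0005 -0.1277] z to seat -0.08472577329760134
```

Request:
jog_arm --hand '[0.055,0.055,0.055,0.055,0.055]' --pt "0.002 -0.0005 -0.02" --pt "0 0 -0.025" --pt "0 0 -0.02" --pt "0 0 -0.012" --pt "0 0 0" --yaw '[0,0,0,0,0]'

```text
time_s: 12.22
position: [0.5472, -0.0797, 0.164]
tool_rot: [[0.949, 0.314, -0.001], [0.314, -0.949, 0.0], [-0.001, -0.001, -1.0]]
ft_force: [0.5, -0.1, -0.8]
grip_width: 0.062
gripper_force: 33.5
```

Request:
jog_arm --hand '[0.055,0.055,0.055,0.055,0.055]' --pt "0 0 -0.003" --pt "0 0 -0.002" --pt "0 0 -0.001" --pt "0 0 0" --pt "0 0 0" --yaw '[0,0,0,0,0]'

```text
time_s: 12.85
position: [0.5474, -0.0803, 0.1584]
tool_rot: [[0.95, 0.313, 0.0], [0.313, -0.95, -0.0], [0.0, 0.0, -1.0]]
ft_force: [-0.3, -1.0, -0.4]
grip_width: 0.0622
gripper_force: 33.5
```

Request:
jog_arm --hand '[0.055,0.055,0.055,0.055,0.055]' --pt "0 0 -0.001" --pt "0 0 -0.001" --pt "0 0 -0.001" --pt "0 0 0" --pt "0 0 0" --yaw '[0,0,0,0,0]'

```text
time_s: 13.48
position: [0.5478, -0.0803, 0.1566]
tool_rot: [[0.95, 0.313, 0.002], [0.313, -0.95, -0.001], [0.002, 0.001, -1.0]]
ft_force: [-2.0, 0.1, 8.5]
grip_width: 0.0621
gripper_force: 34.1
```

Seated at the expected 0.157, so I release and rise.

Request:
jog_arm --hand '[0.066,0.07,0.085,0.085,0.085]' --pt "0 0 0" --pt "0 0 0" --pt "0 0 0" --pt "0 0 0" --pt "0 0 0" --yaw '[0,0,0,0,0]'

```text
time_s: 14.1
position: [0.5474, -0.0803, 0.1553]
tool_rot: [[0.95, 0.313, -0.0], [0.313, -0.95, 0.0], [-0.0, -0.0, -1.0]]
ft_force: [0.0, -0.5, 0.7]
grip_width: 0.0844
gripper_force: 0.0
```

Request:
jog_arm --hand '[0.085,0.085,0.085,0.085,0.085]' --pt "0 0 0.02" --pt "0 0 0.04" --pt "0 0 0.04" --pt "-0.02 0 0.03" --pt "-0.04 0 0" --yaw '[0,0,0,0,0]'

```text
time_s: 14.72
position: [0.4878, -0.0806, 0.2871]
tool_rot: [[0.949, 0.314, 0.004], [0.314, -0.949, -0.002], [0.003, 0.003, -1.0]]
ft_force: [-0.1, -0.3, -0.7]
grip_width: 0.0853
gripper_force: 0.0
```

Request:
jog_arm --hand '[0.085,0.085,0.085,0.085,0.085]' --pt "-0.04 0.02 0" --pt "-0.04 0.02 0" --pt "-0.04 0.03 0" --pt "0 0 0" --pt "0 0 0" --yaw '[0,0,0,0,0]'

```text
time_s: 15.35
position: [0.3678, -0.0105, 0.2856]
tool_rot: [[0.95, 0.314, 0.001], [0.314, -0.95, -0.0], [0.001, 0.001, -1.0]]
ft_force: [-0.1, -0.1, 0.0]
grip_width: 0.0852
gripper_force: 0.0
```

```bash
python3 - <<'E'
from h import *
cv2.imwrite("pics/end.png",cv2.resize(env.get_image("scene")[140:380,80:480],None,fx=2,fy=2)[:,:,::-1])
C=cam("scene")
for z in(.086,.129,.172): print(z,(np.array(proj(C,(.5455,-.08,z)))-[80,140])*2)
E
```

```text
0.086 [376.43739132 232.44526489]
0.129 [371.51326537 192.69303006]
0.172 [366.20365875 149.8288281 ]
```

View pics/end.png

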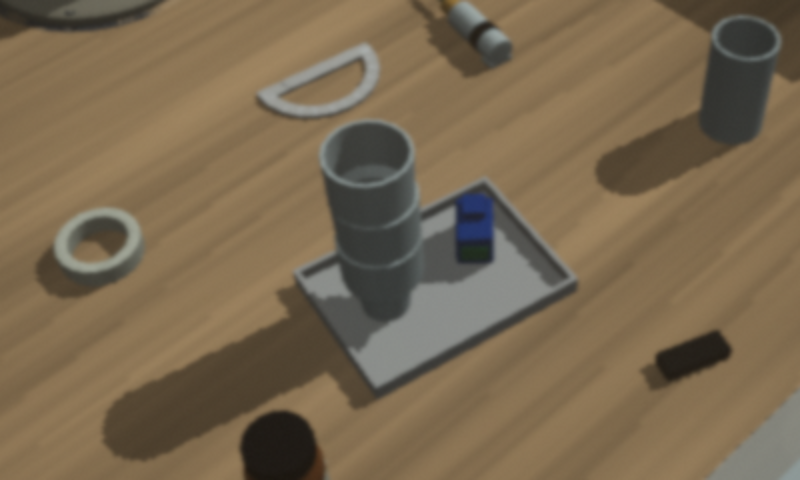

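All three pots stand as one upright stack in the tray. The top rim is at (367,153), against an expected (366,150), the seams are parallel, and the plain pot has not moved.

```bash
python3 -c "
from rig import env
print(env.close_job())"
```

```text
the job is handed in; nothing more can be done
None
```

Both loose pots are nested on the base pot in the tray as one upright, seated stack; the straight-sided pot was not touched, and the job was handed in at about 15.4 s (no verdict was returned).

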